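# Hold the bag clip gaping over the tall recipe card

### The arm

A 6-joint arm with a two-finger parallel gripper is mounted at the origin on the work surface. World frame = base frame: x ahead of the robot, y to its left, z up, the work surface at z = 0. Lengths are in mm, angles in degrees, forces in N, time in s.
With the tool pointing down it reaches from about 350 to 850 mm from the base axis. Payload 8.1 kg.
Tool frame: the origin (TCP) lies at the very end of the fingers, on their centre line; the grasp point (between the pads) lies 19 mm behind it; z points along the fingers, y is the direction in which the jaws open and shut (so a half turn about z gives the same grasp; the last joint's range is limited). The gripper opens to 85 mm and grips with 20 to 120 N. Pads are 22 mm wide; open, the fingers measure 114 mm over their backs; the gripper's body (76 mm by 85 mm) begins 54 mm behind the grasp point. The pads swing forward as they close: fully open they stand 13 mm farther back than shut.
Start: joints at [59.622, 7.471, 85.268, -0, 87.261, -4.893], TCP at [258.146, 541.632, 231.292] pointing down, gripper open.
Joint ranges: [-169.43, 169.43], [-51.17, 129.36], [1.28, 143.12], [-76.62, 256.62], [0, 156.53], [-152.29, 152.29]. Speed limits (degrees/s): [136.94, 136.94, 159.86, 180, 180, 180].

### API

Orientations are given as [roll, pitch, yaw] about the fixed x, y, z axes, in that order (R = Rz(yaw) Ry(pitch) Rx(roll)).
In Python, from bench import r, eyes gives the robot as it stands. The module is installed in compiled form; this text tells all that it offers.
- The arm moves only by the tool play_rows, never from a script. Its argument "deltas" is a list of rows, each a list of 3 entries, a list of its own where there are three numbers: the shift along the tool's x, y, z in m, then the turn, a rotation vector about the tool's x, y, z in rad, then the closure, from 0 (fully open) to 1 (shut). A call has 1 to 8 rows; each row shifts and turns the pose as measured when the row begins, along the tool's axes as they then stand; what a row does not reach is not made up. A row lasts 1/8 s, in which the tool goes at most 62.5 mm and 10.7 degrees, less where a joint would pass 70% of its speed; a pose out of reach is approached as far as the arm can. A call with a gripper value outside its range is refused whole. The fingers move at their own pace and stop on an object; "force" is the grip in N (left out, the last holds). Time passes only in rows, so rows that do not move let the fingers close. It gives the time, the measured TCP pose, the force and the opening at its end, in the units of the state.
- r.sense(): the state, without advancing time (a new reading comes with each control period).
- eyes.snapshot(name): name is "scene" or "top" or "wrist"; returns the picture (480x640x3 uint8, red, green, blue); there is no depth.
- eyes.get_calibration(name): a dict with "mtx" (3x3 intrinsics, pixels), "D" ([k1, k2, p1, p2, k3] as OpenCV has them; the pictures are not rectified), "R" (3x3) and "t" (3): a world point X has camera coordinates R X + t; the wrist camera has in their place "T_tool_cam" (4x4, takes a point from camera to tool coordinates, whose origin is the TCP and whose axes are the flange's). Camera axes: x right, y down, z forward; pixel columns grow to the right and rows downward; lengths in mm; the calibration is good to about 2 mm. A picture is of the moment at which its call begins: read the wrist's pose just before it. get_calibration takes no time and is no camera call.
- r.hand_in(): hands the job in, once; it reports no verdict.
The state is a dict: "time": time; "joint_pos": joint angles; "qd": joint speeds; "joint_efforts": joint torques, N m; "tool_pos": TCP position; "tcp_rot": TCP orientation; "ft_force": force on the tool from outside, world axes, zero at the start; "wrist_torque": the same for the moment, N m; "finger_gap": finger opening in mm.
Only numpy, scipy, OpenCV 4.12 (cv2) and the standard library are available. Lean on these libraries where they do the work, as an engineer would, in place of code of your own. Each camera call takes 0.05 s, during which the arm holds its last target. There are 200 camera calls.

### The job

Squeeze the bag clip open on its rail, lift it off, and bring it to the taller of the two recipe cards so that its wide-open jaws straddle the middle of the card's top edge, the edge well up between them, one jaw on each side and neither touching the card, ready for me to slip a second sheet in. Finish while still holding it there, squeezed wide open and upright: do not let go and do not let it shut. Leave both cards, the mug, the tumbler and the bowl where they stand.

Things in the scene. Friction and masses are not known exactly. Their poses are not given: they have to be found in the camera images.
- clip: Grey peg-type bag clip, 70 g, 95 mm tall, upright, clamped on the rail's strip at first. Origin: midway between the jaw lips at their bottom edge. z up; y along jaw width (60 mm) and hinge pin; handles are squeezed along x. A half turn about z is the same clip. Above the origin: lips 0-12 mm, empty throat up to 40 mm, hinge pin (12 mm thick) at 48 mm, handles from 60 to 95 mm.
- clip_grip (a point): Point midway between the two finger handles, 78 mm above the clip's origin: grip here along the clip's x. The handles are 40 mm wide (y). Shut, they splay outwards to 54 mm over their top ends (about 47 mm at this height); fully squeezed they stop, flat outer faces parallel, 26 mm apart.
- clip_jaw (a joint): Opening angle of one jaw, rad (the other mirrors it): 0 clamped on the 4 mm strip, -0.03 shut on nothing, 0.30 at the stop, lips then about 30 mm apart. Squeezing the handles opens the jaws: about 5 N to start, 10 N at the stop (grip with 20 N or more). Springs shut when released.
- rail: The clip rail, fixed to the worktop: a wooden foot 50 mm (x) by 150 mm (y) by 20 mm high with an upright steel strip 4 mm thick, 150 mm long along y, its top at 50 mm. Origin: centre of the underside; z up. The clip starts with its lips on the foot's top, its axes along the rail's, up to 30 mm along y from the middle.
- tall_card: The tall recipe card: a stiff white card 3 mm thick (x), 100 mm wide (y), standing upright in a loose wooden foot 70 by 100 by 22 mm; top edge 147 mm above the worktop; about 450 g in all. Origin: centre of the foot's underside; y along the card's width, x is square to the card's face.
- tall_card_top (a point): The middle of the tall card's top edge; axes as tall_card.
- low_card: The low, wide recipe card, not to be used: 3 mm thick, 140 mm wide (y), top edge only 92 mm above the worktop, in the same kind of foot (70 by 140 by 22 mm). Origin: centre of the foot's underside.
- mug: Bystander: sage-green mug, 80 mm across, 90 mm tall, handle to its +y. Origin: centre of the underside.
- tumbler: Bystander: glass tumbler, 64 mm across, 130 mm tall. Origin: centre of the underside.
- bowl: Bystander: white bowl, 130 mm across, 55 mm tall. Origin: centre of the underside.

How it is judged (in metres and radians):
On the way, in this order (a step that is already met when the one before it is completed fails the run):
1. the clip is squeezed open (jaw angle over 0.2 rad) while still at its place on the rail (value of joint clip_jaw above 0.2 rad and distance of clip from where it was at the start of the episode below 0.02 m), for 0.1 s.
2. the clip is held in the gripper, lifted clear of the rail (z of clip in the frame of rail above 0.06 m and contact force between clip and rail below 0.05 N and contact force between clip and the fingers above 1 N), for 0.2 s.
At the end, for the whole second after the job is handed in: Clip held still by the fingers alone, touching no card; each jaw open over 0.2 rad; card edge between the jaws, 8-41 mm above the lip bottoms, within 10 mm of the midplane, 20 mm of the edge middle; clip upright and in line within 0.2 rad; other things within 20 mm of their starts (value of joint clip_jaw above 0.2 rad and contact force between clip and the fingers above 2 N and contact force between clip and tall_card below 0.05 N and contact force between clip and rail below 0.05 N and z of tall_card_top in the frame of clip between 0.008 and 0.041 m and x of tall_card_top in the frame of clip between -0.01 and 0.01 m and y of clip in the frame of tall_card_top between -0.02 and 0.02 m and angle between the y axis of clip and the y axis of tall_card, either way round below 0.2 rad and angle between clip's own z axis and vertical below 0.2 rad and height (world z) of clip above 0.09 m and linear speed of each of clip, tall_card below 0.02 m/s and angle between each of tall_card, low_card's own z axis and vertical below 0.05 rad and distance of each of tall_card, low_card, mug, tumbler, bowl from where it was at the start of the episode below 0.02 m); the arm keeps its last pose, push and grip.
It fails at once if a card or a bystander is pushed more than 20 mm or tipped (distance of any of tall_card, low_card, mug, tumbler, bowl from where it was at the start of the episode above 0.02 m or angle between any of tall_card, low_card, mug, tumbler, bowl's own z axis and vertical above 0.3 rad).
It fails at once if the clip is dropped on the worktop (height (world z) of clip below 0.01 m).
It also fails if it takes over 40 s, if anything falls off the work surface, if the arm or the gripper's body presses on something with over 40 N, if the wrist force passes 120 N, or if a joint passes its speed limit or range.

## Working session

There is one attempt and no reset: what is moved stays moved. The work goes in short steps, Python scripts to look and compute and a tool call to move; the robot and the scene stay as the last step left them, time stands still between calls to the robot, and variables do not carry over. Pictures are saved under pics/ and viewed, about 8 in all and at most 12, crops included, and the job is handed in when it is done.

Besides the shell and the picture viewer there is one more tool, called as name(argument=value, ...), one argument or row to a line, values as JSON. play_rows: Moves the arm, as the interface text tells. Its arguments: {"type":"object","properties":{"deltas":{"type":"array"},"force":{"type":"number"}},"required":["deltas"]}

```bash
mkdir -p pics
python3 - <<'E'
from bench import r, eyes
import cv2,numpy as np
print(r.sense())
for n in("scene","top"):
    im=eyes.snapshot(n); cv2.imwrite(f"pics/{n}0.png",im[:,:,::-1])
    c=eyes.get_calibration(n); print(n,c)
print(eyes.get_calibration("wrist"))
E
```

```text
{'time': 0.0, 'joint_pos': array([ 5.96236829e+01,  7.51511784e+00,  8.53303511e+01, -1.09658095e-03,
        8.72608087e+01, -4.89225593e+00]), 'qd': array([-0.06406981, -0.00859641,  0.05918577,  0.03918297,  0.11357809,
        0.02113674]), 'joint_efforts': array([-2.92424345e-03, -5.69426250e+01, -5.00522053e+01, -3.36567300e-04,
        1.58741319e-02, -2.13830191e-06]), 'tool_pos': array([257.85377283, 541.1542037 , 230.23405235]), 'tcp_rot': array([-1.79894016e+02, -7.97235491e-03,  1.54515985e+02]), 'ft_force': array([ 0.10387394, -0.13277198, -0.20507859]), 'wrist_torque': array([-0.00456764, -0.01891316,  0.0026401 ]), 'finger_gap': 85.12753445902382}
scene {'mtx': array([[439.35344656,   0.        , 310.58471618],
       [  0.        , 439.35344656, 237.94270187],
       [  0.        ,   0.        ,   1.        ]]), 'D': array([-0.09781664,  0.        ,  0.        ,  0.        ,  0.        ]), 'R': array([[-0.25027628,  0.96810251, -0.01180342],
       [ 0.75133275,  0.18651847, -0.63301656],
       [-0.61062336, -0.16729733, -0.77404826]]), 't': array([ 151.88918764, -40
[... 418 characters left out ...]
6e-01, -6.44224116e-03, -9.88296621e-01]]), 't': array([  -2.26348402,  635.42664037, 1007.3798252 ])}
{'mtx': array([[373.01796524,   0.        , 314.31229098],
       [  0.        , 373.01796524, 238.36249415],
       [  0.        ,   0.        ,   1.        ]]), 'D': array([-0.03606349,  0.        ,  0.        ,  0.        ,  0.        ]), 'T_tool_cam': array([[ 4.79090564e-04, -9.50216795e-01, -3.11589175e-01,
         8.02187623e+01],
       [ 9.99999152e-01,  7.79805172e-05,  1.29976197e-03,
        -6.23013762e-01],
       [-1.21075777e-03, -3.11589533e-01,  9.50216026e-01,
        -1.42011138e+02],
       [ 0.00000000e+00,  0.00000000e+00,  0.00000000e+00,
         1.00000000e+00]])}
```

View pics/scene0.png

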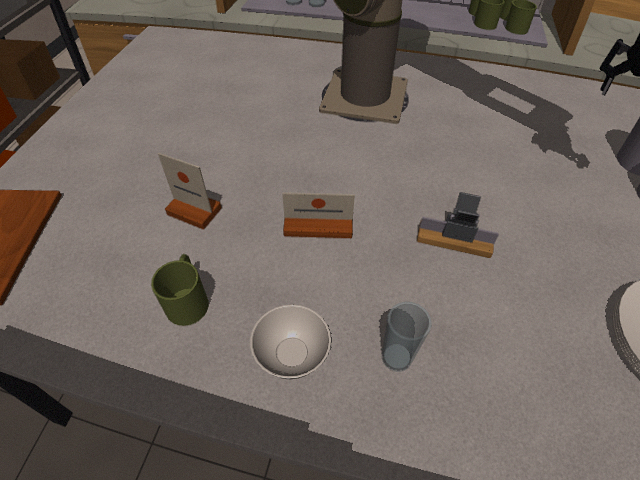

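View pics/top0.png

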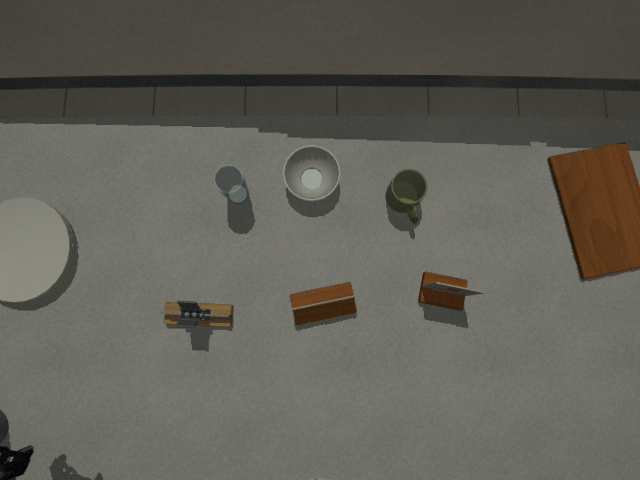

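The scene view shows the clip on its rail at about (463,215) and the tall card at about (187,185). In the top view they are at (188,313) and (445,290). I'll zoom in on both.

Run:
```python
import cv2,numpy as np
t=cv2.imread("pics/top0.png");s=cv2.imread("pics/scene0.png")
def c(im,x,y):  # 80x60 -> 400x300 (5x)
    return cv2.convertScaleAbs(cv2.resize(im[y:y+60,x:x+80],None,fx=5,fy=5,interpolation=cv2.INTER_CUBIC),alpha=1.4)
m=np.vstack([np.hstack([c(t,158,285),c(t,410,260)]),np.hstack([c(s,416,192),c(s,150,150)])])
cv2.imwrite("pics/m.png",m)
```

```text
(no output)
```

View pics/m.png

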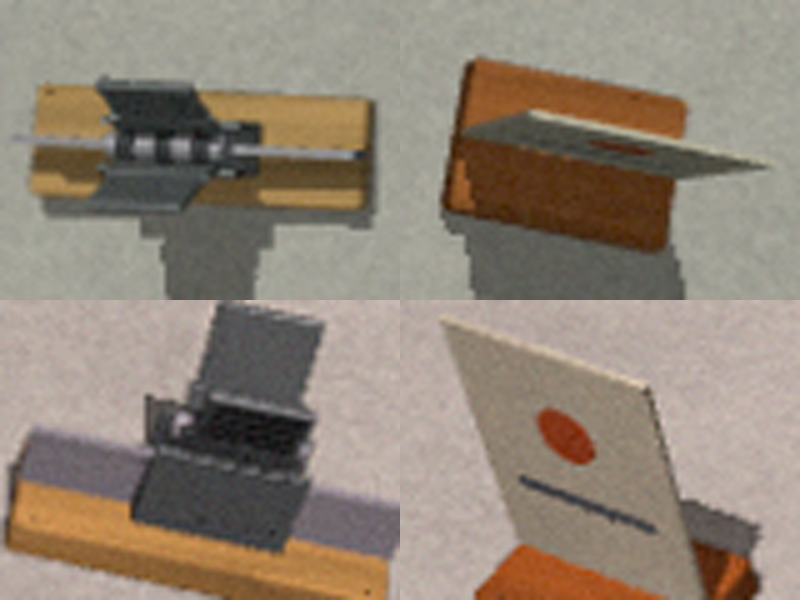

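```bash
cat > h.py <<'E'
import cv2,numpy as np
from bench import r,eyes
def ray(cal,px,R,t,z):
    p=cv2.undistortPoints(np.array([[px]],float),cal["mtx"],cal["D"])[0,0]
    d=R.T@np.array([*p,1]);c=-R.T@t
    return c+d*(z-c[2])/d[2]
def fix(n,px,z):
    c=eyes.get_calibration(n);return ray(c,px,c["R"],c["t"],z)
E
python3 - <<'E'
from h import *
o=lambda *a:print(*[np.round(x,1) if not isinstance(x,str) else x for x in a])
f=[fix("top",p,20) for p in [(165.6,302),(233,305),(232,326.4),(164.4,323.6)]]
o("rail",*f,sum(f)/4,np.linalg.norm(f[0]-f[1]),np.linalg.norm(f[0]-f[3]))
for a,b in((f[0],f[1]),(f[3],f[2])): d=a-b;o("yaw y-axis dir",np.degrees(np.arctan2(-d[0],d[1])))
h=[fix("top",p,95) for p in[(177.6,301),(196.4,301.4),(177,326.6),(194.4,326.6)]]
o("clip",*h,sum(h)/4)
for n,a,b in(("top",(436,282.6),(484.4,293)),("scene",(158,153.6),(200,167.6))):
    a=fix(n,a,147);b=fix(n,b,147);d=a-b;o(n,a,b,(a+b)/2,np.linalg.norm(d),np.degrees(np.arctan2(-d[0],d[1])))
g=[fix("top",p,22) for p in[(505/5+324,272),(467,280),(543,310)]] and [fix("top",p,22) for p in[(410+75/5,260+60/5),(410+288/5,260+100/5),(410+268/5,260+248/5),(410+45/5,260+208/5)]]
o("foot",*g,sum(g)/4)
o(fix("scene",(416+265/5,192+10/5),95))
E
```

```text
rail [503.4 337.6  20. ] [497.3 186.2  20. ] [450.2 187.3  20. ] [455.7 338.3  20. ] [476.6 262.4  20. ] 151.5 47.8
yaw y-axis dir -2.3
yaw y-axis dir -2.1
clip [503.6 289.2  95. ] [502.9 249.9  95. ] [451.  288.4  95. ] [451.2 252.3  95. ] [477.2 270.   95. ]
top [ 538.3 -236.4  147. ] [ 517.3 -332.8  147. ] [ 527.8 -284.6  147. ] 98.6 -12.3
scene [ 522.6 -328.2  147. ] [ 541.9 -229.4  147. ] [ 532.2 -278.8  147. ] 100.7 169.0
foot [ 570.7 -244.1   22. ] [ 552.4 -340.4   22. ] [ 486.2 -328.4   22. ] [ 504.4 -228.5   22. ] [ 528.4 -285.4   22. ]
[435.8 273.5  95. ]
```

```bash
cat >> h.py <<'E'
from scipy.spatial.transform import Rotation as Ro
def plan(p,yaw,n=None):
    """rows (tool frame shift m, turn rad) from the measured pose to p (mm), tool down with yaw (deg)"""
    s=r.sense();A=Ro.from_euler("xyz",s["tcp_rot"],degrees=True);B=Ro.from_euler("xyz",[180,0,yaw],degrees=True)
    p0=s["tool_pos"];v=(A.inv()*B).as_rotvec();d=np.array(p)-p0
    n=n or int(max(np.ceil(np.linalg.norm(d)/45),np.ceil(np.degrees(np.linalg.norm(v))/9),1))
    for k in range(n):
        C=A*Ro.from_rotvec(v*k/n);print([np.round(C.inv().apply(d/n)/1000,4).tolist(),np.round(v/n,4).tolist()])
E
python3 - <<'E'
from h import *
h=[fix("top",p,115) for p in[(177.6,301),(196.4,301.4),(177,326.6),(194.4,326.6)]]
print(np.round(h,1),np.round(sum(h)/4,1))
c=sum(h)/4
plan([c[0],c[1],195],87.8)
E
```

```text
[[503.  283.5 115. ]
 [502.3 245.  115. ]
 [451.5 282.7 115. ]
 [451.7 247.3 115. ]] [477.1 264.6 115. ]
[[-0.0396, -0.0194, 0.0044], [-0.0002, 0.0001, 0.1455]]
[[-0.042, -0.0135, 0.0044], [-0.0002, 0.0001, 0.1455]]
[[-0.0435, -0.0072, 0.0044], [-0.0002, 0.0001, 0.1455]]
[[-0.0441, -0.0008, 0.0044], [-0.0002, 0.0001, 0.1455]]
[[-0.0438, 0.0056, 0.0044], [-0.0002, 0.0001, 0.1455]]
[[-0.0425, 0.0119, 0.0044], [-0.0002, 0.0001, 0.1455]]
[[-0.0403, 0.0179, 0.0044], [-0.0002, 0.0001, 0.1455]]
[[-0.0373, 0.0235, 0.0044], [-0.0002, 0.0001, 0.1455]]
```

play_rows(
  deltas=[
    [[-0.0396, -0.0194, 0.0044], [0, 0, 0.1455], 0],
    [[-0.042, -0.0135, 0.0044], [0, 0, 0.1455], 0],
    [[-0.0435, -0.0072, 0.0044], [0, 0, 0.1455], 0],
    [[-0.0441, -0.0008, 0.0044], [0, 0, 0.1455], 0],
    [[-0.0438, 0.0056, 0.0044], [0, 0, 0.1455], 0],
    [[-0.0425, 0.0119, 0.0044], [0, 0, 0.1455], 0],
    [[-0.0403, 0.0179, 0.0044], [0, 0, 0.1455], 0],
    [[-0.0373, 0.0235, 0.0044], [0, 0, 0.1455], 0],
  ],
  force=40,
)

```text
time: 1.1
tool_pos: [475.8, 254.4, 190.5]
tcp_rot: [-179.7, 0.3, 86.1]
ft_force: [0.4, -0.3, -0.2]
finger_gap: 85.3
```

Run:
```python
from h import *
s=r.sense();print(s["time"],s["tool_pos"],s["tcp_rot"],s["joint_pos"])
plan([477.1,264.6,190],87.8)
```

```text
1.1 [475.75544676 254.43339964 190.4916146 ] [-179.71056463    0.26879138   86.05109345] [22.76696843 -0.21758862 97.57013086 -0.1107928  83.0268479  26.73036872]
[[0.0102, 0.0006, 0.0004], [-0.0051, 0.0046, -0.0305]]
```

play_rows(
  deltas=[
    [[0.0102, 0.0006, 0.0004], [-0.005, 0.0046, -0.0305], 0],
    [[0, 0, 0], [0, 0, 0], 0],
  ],
)

```text
time: 1.35
tool_pos: [477.9, 262.1, 188.7]
tcp_rot: [-179.9, 0.1, 87.6]
ft_force: [-0.9, 0.3, -0.3]
finger_gap: 85.5
```

Run:
```python
from h import *
s=r.sense();print(s["time"],s["tool_pos"],s["tcp_rot"],s["joint_pos"])
im=eyes.snapshot("wrist");cv2.imwrite("pics/w1.png",im[:,:,::-1])
plan([477.1,264.6,190],87.8)
```

```text
1.35 [477.91412569 262.13962949 188.71202465] [-1.79895292e+02  6.65659341e-02  8.75671532e+01] [ 2.33650250e+01  4.55779627e-01  9.70835377e+01 -1.44842191e-02
  8.25839242e+01  2.57998176e+01]
[[0.0026, -0.0008, -0.0013], [-0.0018, 0.0018, -0.0041]]
```

View pics/w1.png

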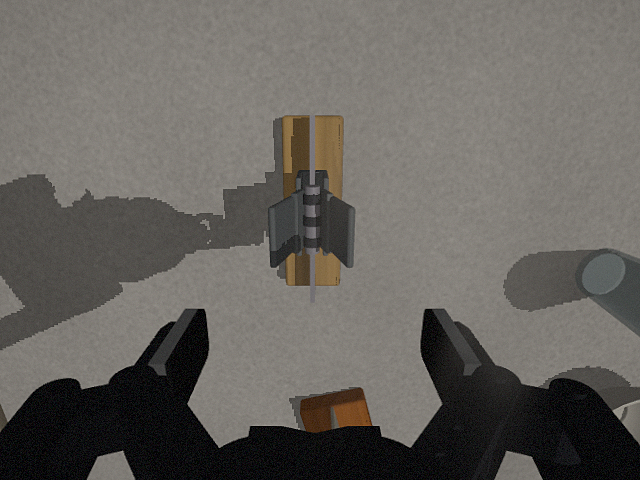

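The wrist view shows the clip centred at about x=312. The outer top edges of the handles run (270,207)-(273,266) and (353,207)-(352,266), and the rail strip runs from (312,117) to (313,300).

```bash
cat >> h.py <<'E'
def wfix(px,z,pos,rot):
    c=eyes.get_calibration("wrist");T=np.eye(4);T[:3,:3]=Ro.from_euler("xyz",rot,degrees=True).as_matrix();T[:3,3]=pos
    M=np.linalg.inv(T@c["T_tool_cam"]);return ray(c,px,M[:3,:3],M[:3,3],z)
E
python3 - <<'E'
from h import *
P=([477.914,262.14,188.712],[-179.895,.0666,87.567])
h=np.array([wfix(p,115,*P) for p in[(269,207),(272,267),(355,207),(353,267)]]);print(h.round(1),h.mean(0).round(1))
f=np.array([wfix(p,50,*P) for p in[(312,117),(313,301)]]);print(f.round(1),f.mean(0))
f=np.array([wfix(p,20,*P) for p in[(283,116),(344,116),(340,286),(287,286)]]);print(f.round(1),f.mean(0))
E
```

```text
[[451.8 291.8 115. ]
 [450.7 253.4 115. ]
 [502.8 289.6 115. ]
 [501.2 251.3 115. ]] [476.6 271.5 115. ]
[[479.  341.5  50. ]
 [473.4 194.6  50. ]] [476.22668194 268.02669473  50.        ]
[[455.8 343.2  20. ]
 [504.2 341.2  20. ]
 [497.9 193.1  20. ]
 [449.5 195.1  20. ]] [476.85980954 268.14565081  20.        ]
```

Run:
```python
from h import *
plan([476.7,268,79],87.8,4)
```

```text
[[0.0015, -0.0003, 0.0274], [-0.0004, 0.0004, -0.001]]
[[0.0015, -0.0003, 0.0274], [-0.0004, 0.0004, -0.001]]
[[0.0015, -0.0003, 0.0274], [-0.0004, 0.0004, -0.001]]
[[0.0015, -0.0003, 0.0274], [-0.0004, 0.0004, -0.001]]
```

play_rows(
  deltas=[
    [[0.0015, -0.0003, 0.0274], [0, 0, 0], 0],
    [[0.0015, -0.0003, 0.0274], [0, 0, 0], 0],
    [[0.0015, -0.0003, 0.0274], [0, 0, 0], 0],
    [[0.0015, -0.0003, 0.0274], [0, 0, 0], 0],
    [[0, 0, 0], [0, 0, 0], 0],
    [[0, 0, 0], [0, 0, 0], 0],
  ],
)

```text
time: 2.15
tool_pos: [473.9, 274.0, 78.8]
tcp_rot: [180.0, 0.0, 88.3]
ft_force: [0.3, 0.2, 0.6]
finger_gap: 85.3
```

Run:
```python
from h import *
s=r.sense();print(s["time"],s["tool_pos"],s["tcp_rot"])
im=eyes.snapshot("wrist");cv2.imwrite("pics/w2.png",im[:,:,::-1])
plan([476.7,268,79],87.8)
```

```text
2.15 [473.91278231 274.0033301   78.80209715] [1.79976297e+02 2.07840410e-02 8.83115350e+01]
[[-0.0058, 0.003, -0.0003], [0.0002, 0.0004, 0.0087]]
```

View pics/w2.png

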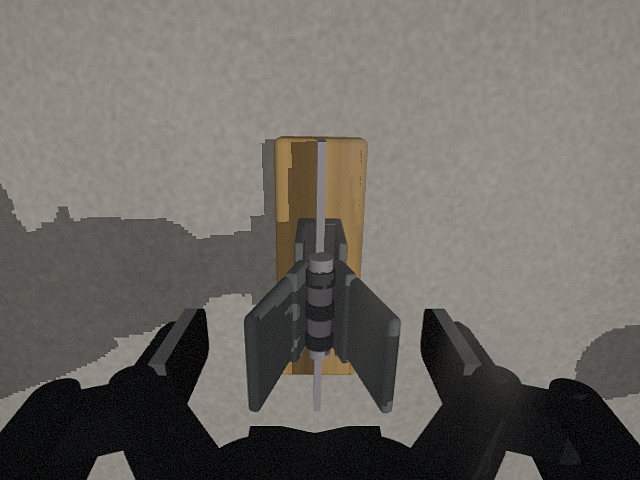

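The clip sits between the fingers. The handle top corners are at about (246,318), (251,410), (400,320) and (394,410), so the clip is about 7 px right of the finger midline (x≈315).

Run:
```python
from h import *
s=r.sense();P=([473.913,274.003,78.802],[179.976,.021,88.3115])
h=np.array([wfix(p,115,*P) for p in[(246,318),(251,410),(400,320),(394,410)]]);print(h.round(1),h.mean(0).round(1))
f=np.array([wfix(p,50,*P) for p in[(322,139),(317,410)]]);print(f.round(1),f.mean(0))
f=np.array([wfix(p,20,*P) for p in[(276,138),(367,138)]]);print(f.round(1),f.mean(0))
print(s["tool_pos"],s["tcp_rot"])
```

```text
[[452.1 292.7 115. ]
 [450.6 255.6 115. ]
 [501.7 290.5 115. ]
 [501.3 254.  115. ]] [476.4 273.2 115. ]
[[479.1 344.   50. ]
 [472.8 194.3  50. ]] [475.95841023 269.18663443  50.        ]
[[455.6 343.6  20. ]
 [503.1 342.2  20. ]] [479.39077855 342.90129518  20.        ]
[473.84539076 273.90270442  78.73173752] [1.79986556e+02 2.06820262e-02 8.82976848e+01]
```

play_rows(
  deltas=[
    [[-0.0015, 0.0025, 0], [0, 0, 0.009], 0],
    [[0, 0, 0], [0, 0, 0], 0],
    [[0, 0, 0], [0, 0, 0], 0],
  ],
)

```text
time: 2.58
tool_pos: [478.3, 273.0, 81.8]
tcp_rot: [179.7, -0.1, 87.8]
ft_force: [-0.5, 1.3, -0.3]
finger_gap: 85.6
```

Run:
```python
from h import *
for i in range(4):
    s=r.sense();print(s["time"],s["tool_pos"].round(1),s["tcp_rot"].round(2),s["qd"].round(1)); eyes.snapshot("wrist")
```

```text
2.575 [478.3 273.   81.8] [ 1.7974e+02 -9.0000e-02  8.7760e+01] [-0.  -0.3 -0.3 -0.   0.1  0. ]
2.625 [478.3 273.1  81.9] [ 1.7973e+02 -1.0000e-01  8.7760e+01] [ 0.   0.1  0.2 -0.  -0.1 -0. ]
2.675 [478.2 273.   81.7] [ 1.7975e+02 -9.0000e-02  8.7760e+01] [ 0.1  0.2  0.3 -0.1 -0.1 -0. ]
2.725 [478.  272.9  81.4] [ 1.7977e+02 -8.0000e-02  8.7760e+01] [-0.1  0.2  0.3  0.   0.1  0.1]
```

play_rows(
  deltas=[
    [[-0.0007, -0.0014, 0.002], [0, 0, 0], 0],
    [[0, 0, 0], [0, 0, 0], 0],
  ],
)

```text
time: 3.02
tool_pos: [476.1, 272.1, 78.9]
tcp_rot: [179.8, -0.1, 87.8]
ft_force: [-0.1, -0.9, -0.4]
finger_gap: 85.5
```

Centred. Now squeeze.

play_rows(
  deltas=[
    [[0, 0, 0], [0, 0, 0], 0.4],
    [[0, 0, 0], [0, 0, 0], 0.6],
    [[0, 0, 0], [0, 0, 0], 0.8],
    [[0, 0, 0], [0, 0, 0], 1],
    [[0, 0, 0], [0, 0, 0], 1],
    [[0, 0, 0], [0, 0, 0], 1],
  ],
  force=40,
)

```text
time: 3.78
tool_pos: [479.6, 273.4, 83.1]
tcp_rot: [179.4, -0.2, 87.8]
ft_force: [-0.1, 0.6, -0.5]
finger_gap: 24.2
```

play_rows(
  deltas=[
    [[0, 0, 0], [0, 0, 0], 1],
    [[0, 0, 0], [0, 0, 0], 1],
  ],
)

```text
time: 4.03
tool_pos: [479.5, 273.3, 82.9]
tcp_rot: [179.4, -0.2, 87.8]
ft_force: [0.4, -1.1, 3.1]
finger_gap: 24.4
```

Run:
```python
from h import *
s=r.sense();print(s["time"],s["tool_pos"],s["tcp_rot"],s["ft_force"],s["finger_gap"])
im=eyes.snapshot("wrist");s=eyes.snapshot("scene")
cv2.imwrite("pics/w3.png",np.vstack([im[200:480,120:520],cv2.resize(s[180:250,410:510],(400,280))])[:,:,::-1])
```

```text
4.025 [479.4895073  273.34165985  82.86736636] [179.41370494  -0.23119991  87.76122524] [ 0.42578117 -1.09115207  3.14480524] 24.38619019027119
```

View pics/w3.png

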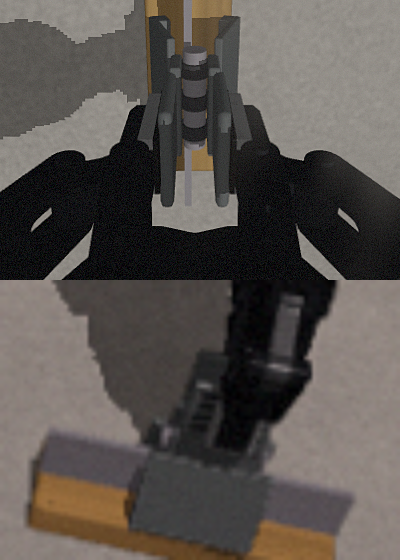

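It is fully squeezed: the handles are parallel and the jaws are spread on both sides of the strip. Lifting now.

play_rows(
  deltas=[
    [[0, 0, -0.01], [0.005, 0.004, 0], 1],
    [[0, 0, -0.02], [0.005, 0, 0], 1],
    [[0, 0, -0.03], [0, 0, 0], 1],
    [[0, 0, -0.03], [0, 0, 0], 1],
    [[0, 0, -0.03], [0, 0, 0], 1],
    [[0, 0, -0.03], [0, 0, 0], 1],
    [[0, 0, -0.02], [0, 0, 0], 1],
    [[0, 0, 0], [0, 0, 0], 1],
  ],
)

```text
time: 5.12
tool_pos: [477.5, 271.1, 259.9]
tcp_rot: [-179.7, -0.5, 87.8]
ft_force: [-0.2, -0.5, -0.5]
finger_gap: 24.1
```

Run:
```python
from h import *
s=r.sense();print(s["tool_pos"],s["tcp_rot"],s["ft_force"],s["finger_gap"])
im=eyes.snapshot("wrist");s=eyes.snapshot("scene")
cv2.imwrite("pics/w4.png",np.hstack([im[150:480,100:540],cv2.resize(s[130:250,410:510],(275,330))])[:,:,::-1])
```

```text
[477.51153029 271.13899079 259.91340799] [-179.70316806   -0.4615868    87.78488535] [-0.24860192 -0.51408591 -0.4871942 ] 24.130943683992033
```

View pics/w4.png

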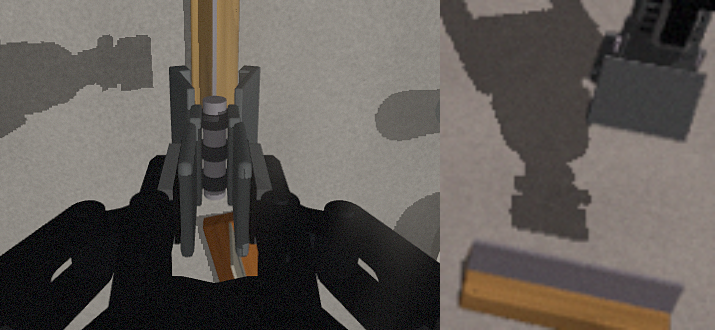

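The clip is held and clear of the rail. Its pin is at the same pixel, (315,250), as before the lift, so nothing slipped. Next I carry it to above the tall card.

Run:
```python
from h import *
plan([530,-281,258],78.5,16)
```

```text
[[-0.0343, 0.0047, -0.0003], [-0.0006, -0.0004, 0.0101]]
[[-0.0343, 0.005, -0.0003], [-0.0006, -0.0004, 0.0101]]
[[-0.0342, 0.0054, -0.0003], [-0.0006, -0.0004, 0.0101]]
[[-0.0342, 0.0057, -0.0003], [-0.0006, -0.0004, 0.0101]]
[[-0.0341, 0.0061, -0.0002], [-0.0006, -0.0004, 0.0101]]
[[-0.034, 0.0064, -0.0002], [-0.0006, -0.0004, 0.0101]]
[[-0.034, 0.0067, -0.0002], [-0.0006, -0.0004, 0.0101]]
[[-0.0339, 0.0071, -0.0002], [-0.0006, -0.0004, 0.0101]]
[[-0.0338, 0.0074, -0.0002], [-0.0006, -0.0004, 0.0101]]
[[-0.0338, 0.0078, -0.0002], [-0.0006, -0.0004, 0.0101]]
[[-0.0337, 0.0081, -0.0001], [-0.0006, -0.0004, 0.0101]]
[[-0.0336, 0.0085, -0.0001], [-0.0006, -0.0004, 0.0101]]
[[-0.0335, 0.0088, -0.0001], [-0.0006, -0.0004, 0.0101]]
[[-0.0334, 0.0091, -0.0001], [-0.0006, -0.0004, 0.0101]]
[[-0.0333, 0.0095, -0.0001], [-0.0006, -0.0004, 0.0101]]
[[-0.0332, 0.0098, -0.0001], [-0.0006, -0.0004, 0.0101]]
```

play_rows(
  deltas=[
    [[-0.02, 0.003, 0], [0, 0, 0.01], 1],
    [[-0.034, 0.005, 0], [0, 0, 0.01], 1],
    [[-0.034, 0.005, 0], [0, 0, 0.01], 1],
    [[-0.034, 0.006, 0], [0, 0, 0.01], 1],
    [[-0.034, 0.006, 0], [0, 0, 0.01], 1],
    [[-0.034, 0.006, 0], [0, 0, 0.01], 1],
    [[-0.034, 0.007, 0], [0, 0, 0.01], 1],
    [[-0.034, 0.007, 0], [0, 0, 0.01], 1],
  ],
)

```text
time: 6.22
tool_pos: [495.1, -3.8, 243.8]
tcp_rot: [-178.5, 0.1, 83.0]
ft_force: [0.7, -0.4, 0.2]
finger_gap: 24.4
```

Run:
```python
from h import *
s=r.sense();print(s["tool_pos"],s["finger_gap"])
plan([530,-281,262],78.5,8)
```

```text
[495.13415656  -3.82226317 243.8436594 ] 24.4115535274298
[[-0.0339, 0.0085, -0.0025], [-0.0033, 0.0003, 0.0099]]
[[-0.0338, 0.0088, -0.0024], [-0.0033, 0.0003, 0.0099]]
[[-0.0337, 0.0092, -0.0024], [-0.0033, 0.0003, 0.0099]]
[[-0.0336, 0.0095, -0.0024], [-0.0033, 0.0003, 0.0099]]
[[-0.0335, 0.0098, -0.0024], [-0.0033, 0.0003, 0.0099]]
[[-0.0334, 0.0102, -0.0023], [-0.0033, 0.0003, 0.0099]]
[[-0.0333, 0.0105, -0.0023], [-0.0033, 0.0003, 0.0099]]
[[-0.0332, 0.0108, -0.0023], [-0.0033, 0.0003, 0.0099]]
```

play_rows(
  deltas=[
    [[-0.034, 0.0085, -0.006], [-0.0033, 0, 0.01], 1],
    [[-0.034, 0.009, -0.006], [-0.0033, 0, 0.01], 1],
    [[-0.034, 0.009, -0.005], [-0.0033, 0, 0.01], 1],
    [[-0.034, 0.0095, -0.005], [-0.0033, 0, 0.01], 1],
    [[-0.0335, 0.01, -0.004], [-0.0033, 0, 0.01], 1],
    [[-0.033, 0.01, -0.004], [-0.0033, 0, 0.01], 1],
    [[-0.033, 0.0105, -0.004], [-0.0033, 0, 0.01], 1],
    [[-0.02, 0.006, -0.002], [-0.0033, 0, 0.01], 1],
  ],
)

```text
time: 7.22
tool_pos: [516.7, -282.9, 267.3]
tcp_rot: [-178.9, 0.1, 77.8]
ft_force: [-0.1, -0.1, -0.5]
finger_gap: 24.5
```

Run:
```python
from h import *
eyes.snapshot("wrist")
s=r.sense();print(s["tool_pos"],s["tcp_rot"],s["finger_gap"],s["qd"].round(2))
im=eyes.snapshot("wrist");t=eyes.snapshot("scene")
cv2.imwrite("pics/w5.png",im[:,:,::-1]);cv2.imwrite("pics/s5.png",t[:,:,::-1])
```

```text
[ 516.48754276 -284.87607623  267.30490196] [-1.78929152e+02  1.23072567e-01  7.77078585e+01] 24.210458053847628 [ 2.2  -1.25  1.48  0.35 -0.03  2.12]
```

View pics/w5.png

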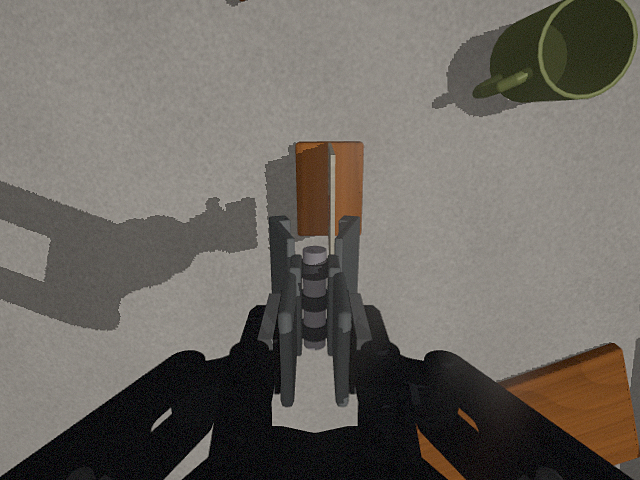

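The wrist view shows the tall card ahead, with its top edge a pale strip near x≈333, and the jaws wide open around x≈315. I'll zoom in to measure it.

Run:
```python
import cv2,numpy as np
w=cv2.imread("pics/w5.png");s=cv2.imread("pics/s5.png")
cv2.imwrite("pics/z5.png",np.hstack([cv2.resize(w[130:280,260:380],None,fx=4,fy=4,interpolation=cv2.INTER_CUBIC),cv2.resize(s[100:250,120:200],None,fx=4,fy=4)]))
```

```text
(no output)
```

View pics/z5.png

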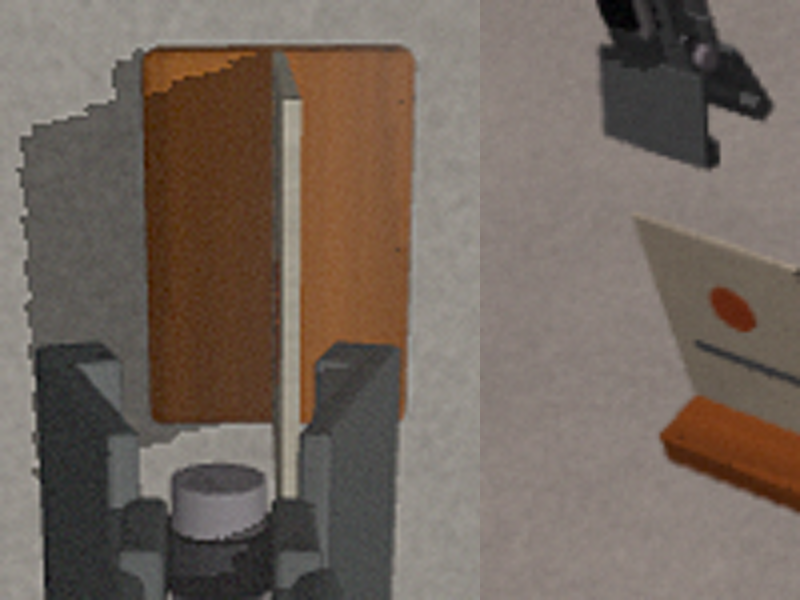

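Run:
```python
from h import *
P=([516.4875,-284.876,267.305],[-178.929,.123,77.708])
a=wfix((332.75,154.75),147,*P);b=wfix((331.75,253.75),147,*P)
u=(b-a)/np.linalg.norm(b-a);print("edge",a,b,"yaw",np.degrees(np.arctan2(u[0],-u[1])),"mid",a+50*u)
f=np.array([wfix(p,22,*P) for p in[(296.25,142),(363.25,142),(361.25,235),(297.5,235.5)]]);print(f.round(1),f.mean(0))
l=[wfix(p,205,*P) for p in[(270,216.25),(359.5,216.25)]];print(l,np.linalg.norm(l[0]-l[1]))
d=Ro.from_euler("xyz",P[1],degrees=True)
m=(l[0]+l[1])/2; print("lip end mid in tool", d.inv().apply(m-P[0]))
c=m-30*d.apply([1,0,0]);print("clip",c)
```

```text
edge [ 538.00236453 -234.01898676  147.        ] [ 522.87102112 -305.28799804  147.        ] yaw -11.986651998879546 mid [ 527.61817406 -282.92878729  147.        ]
[[ 505.5 -226.5   22. ]
 [ 571.6 -240.8   22. ]
 [ 552.4 -337.2   22. ]
 [ 484.3 -323.5   22. ]] [ 528.45204283 -281.9971684    22.        ]
[array([ 496.01017758, -254.2022574 ,  205.        ]), array([ 545.53363544, -264.70913177,  205.        ])] 50.62575715931968
lip end mid in tool [ 2.58833712e+01 -6.18966161e-02  6.22616122e+01]
clip [ 514.38510234 -288.76788633  205.0644026 ]
```

Run:
```python
from h import *
print(r.sense()["tool_pos"]);plan([528.4,-279.5,262],78,2)
```

```text
[ 517.05394398 -281.69079213  267.5121371 ]
[[0.0023, 0.0054, 0.0027], [-0.0094, 0.0003, -0.0016]]
[[0.0023, 0.0053, 0.0027], [-0.0094, 0.0003, -0.0016]]
```

play_rows(
  deltas=[
    [[0.0015, 0.0054, 0.0027], [-0.0094, 0, -0.0016], 1],
    [[0.0015, 0.0053, 0.0027], [-0.0094, 0, -0.0016], 1],
    [[0, 0, 0], [0, 0, 0], 1],
  ],
)

```text
time: 7.75
tool_pos: [528.8, -278.3, 260.9]
tcp_rot: [180.0, -0.0, 78.2]
ft_force: [0.5, -0.5, -1.5]
finger_gap: 24.2
```

Run:
```python
from h import *
[eyes.snapshot("wrist") for i in range(3)]
s=r.sense();print(s["tool_pos"],s["tcp_rot"]);plan([528.4,-279.5,262],78,1)
```

```text
[ 528.65677803 -278.88789193  261.44715522] [ 1.79965722e+02 -1.90155551e-02  7.81336238e+01]
[[-0.0007, -0.0001, -0.0006], [0.0006, -0.0003, 0.0023]]
```

play_rows(
  deltas=[
    [[0, 0, 0.01], [0, 0, 0.002], 1],
    [[0, 0, 0.01], [0, 0, 0], 1],
    [[0, 0, 0.01], [0, 0, 0], 1],
    [[0, 0, 0.01], [0, 0, 0], 1],
    [[0, 0, 0.002], [0, 0, 0], 1],
  ],
)

```text
time: 8.52
tool_pos: [528.2, -278.6, 215.6]
tcp_rot: [-180.0, -0.0, 78.0]
ft_force: [0.5, -0.6, -0.3]
finger_gap: 24.5
```

Run:
```python
from h import *
[eyes.snapshot("wrist") for i in range(2)]
s=r.sense();print(s["tool_pos"],s["tcp_rot"])
im=eyes.snapshot("wrist");t=eyes.snapshot("scene")
cv2.imwrite("pics/z6.png",np.hstack([cv2.resize(im[130:280,260:380],None,fx=4,fy=4,interpolation=cv2.INTER_CUBIC),cv2.resize(t[100:250,120:200],None,fx=4,fy=4)])[:,:,::-1])
plan([528.4,-279.5,183],78,5)
```

```text
[ 528.51098447 -278.77235447  216.53833795] [ 1.79981852e+02 -2.07902704e-02  7.80105199e+01]
[[-0.0001, -0.0001, 0.0069], [0.0003, 0.0, 0.0]]
[[-0.0001, -0.0001, 0.0069], [0.0003, 0.0, 0.0]]
[[-0.0001, -0.0001, 0.0069], [0.0003, 0.0, 0.0]]
[[-0.0001, -0.0001, 0.0069], [0.0003, 0.0, 0.0]]
[[-0.0001, -0.0001, 0.0069], [0.0003, 0.0, 0.0]]
```

View pics/z6.png

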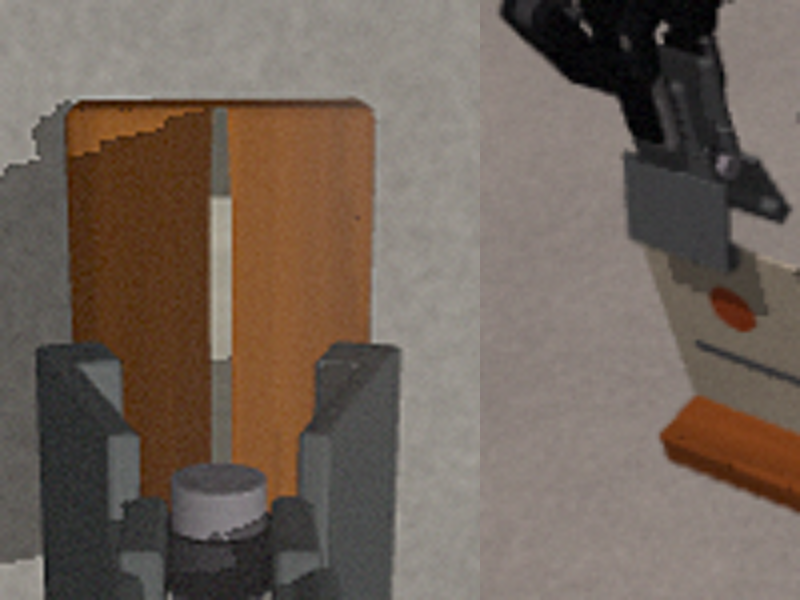

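The card edge (crop x≈222) is centred between the jaws (inner edges 122 and 316, midpoint 219) and parallel to them. Descending.

play_rows(
  deltas=[
    [[0, 0, 0.007], [0, 0, 0], 1],
    [[0, 0, 0.007], [0, 0, 0], 1],
    [[0, 0, 0.007], [0, 0, 0], 1],
    [[0, 0, 0.007], [0, 0, 0], 1],
    [[0, 0, 0.002], [0, 0, 0], 1],
  ],
)

```text
time: 9.35
tool_pos: [529.3, -279.3, 186.1]
tcp_rot: [179.8, 0.0, 78.0]
ft_force: [0.6, 0.5, -0.1]
finger_gap: 24.5
```

Run:
```python
from h import *
for i in range(5):
    eyes.snapshot("wrist");s=r.sense();print(s["tool_pos"],s["tcp_rot"],s["ft_force"].round(1),s["finger_gap"])
im=eyes.snapshot("wrist");t=eyes.snapshot("scene")
cv2.imwrite("pics/z7.png",np.hstack([cv2.resize(im[130:280,260:380],None,fx=4,fy=4,interpolation=cv2.INTER_CUBIC),cv2.resize(t[100:250,120:200],None,fx=4,fy=4)])[:,:,::-1])
```

```text
[ 529.35132203 -279.23227496  186.12544593] [1.79834779e+02 3.59748490e-02 7.80162097e+01] [ 0.1 -0.6 -1. ] 24.26781747688689
[ 529.4823182  -279.33259441  186.58018136] [1.79811194e+02 4.34164114e-02 7.80141534e+01] [ 1.  -0.3 -1.1] 24.465831229676716
[ 529.67814701 -279.49737894  187.0498825 ] [1.79773570e+02 6.12601313e-02 7.80137147e+01] [ 0.1  0.3 -0.4] 24.477561722959155
[ 529.83531806 -279.55750033  187.35639366] [1.79748397e+02 6.84232060e-02 7.80146795e+01] [ 0.7  0.6 -0.8] 24.274848005203086
[ 529.90239527 -279.62936319  187.53132545] [1.79732892e+02 7.63158733e-02 7.80164774e+01] [ 0.1 -0.8 -0.8] 24.40850368212053
```

View pics/z7.png

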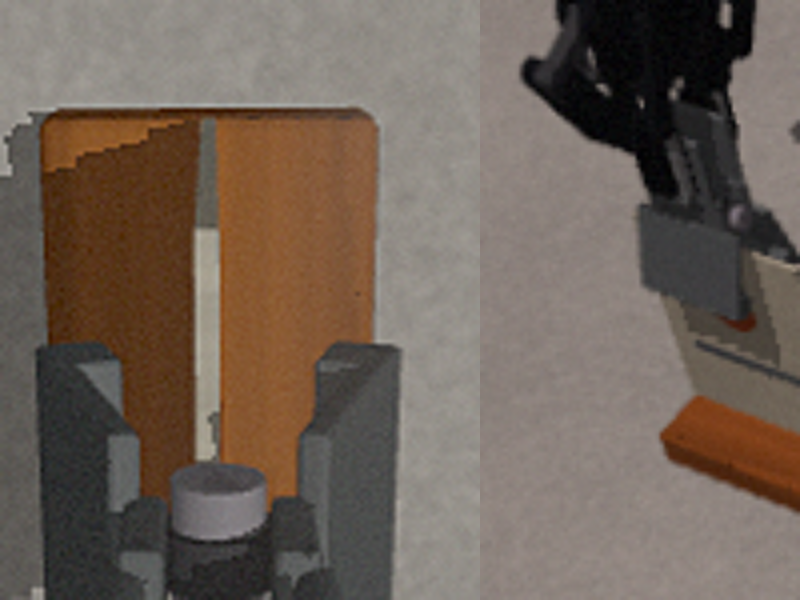

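The card edge (crop x≈208) is about 1–2 mm off the jaw midline (219), touching nothing, and the edge is well up in the throat. Before handing in, a quick numeric check of the along-edge centring and the settling.

Run:
```python
from h import *
s=r.sense();P=(s["tool_pos"],s["tcp_rot"]);print(P,s["qd"].round(2),s["time"])
a=wfix((260+208/4,130+228/4),147,*P);b=wfix((260+207/4,130+455/4),147,*P);u=(b-a)/np.linalg.norm(b-a);mid=a+50*u
D=Ro.from_euler("xyz",P[1],degrees=True).inv()
m=D.apply(mid-P[0]);l=(wfix((270,216.25),P[0][2]-62,*P)+wfix((359.5,216.25),P[0][2]-62,*P))/2
print("card mid in tool",m,"clip in tool",D.apply(l-P[0])-[30,0,0])
```

```text
(array([ 529.92751322, -279.66349818,  187.61901367]), array([1.79724069e+02, 7.93414686e-02, 7.80115498e+01])) [-0.02  0.07  0.06 -0.02 -0.03  0.06] 9.7
card mid in tool [-3.52608159 -1.70258714 40.61620697] clip in tool [-4.03604145e+00 -4.98960595e-03  6.19647999e+01]
```

The card middle is 1.7 mm off the midplane and 0.5 mm along the edge, with the edge about 21 mm above the lips. The arm is at rest, so I'm handing in.

Run:
```python
from h import *
print(r.hand_in());s=r.sense();print(s["time"],s["tool_pos"],s["finger_gap"])
```

```text
the job is handed in; nothing more can be done
None
the job is handed in; nothing more can be done
```

The clip was squeezed open on its rail, lifted straight off, carried to the tall card and lowered over the middle of its top edge. I handed in with it still held there, squeezed wide open. The hand-in reports no verdict, so success rests on my own checks.

**Last checks before handing in:**

| Check | Reading |
|---|---|
| Card edge above the lip bottoms | about 21 mm |
| Edge off the clip's midplane | 1.7 mm |
| Clip along the edge from its middle | about 0.5 mm |
| Tool yaw against the yaw measured for the card | within 0.1° |
| Tool tilt from vertical | about 0.3° |
| Arm | at rest |
| Time used | 9.7 s |

- **Contact and bystanders:** The wrist force stayed around 1 N, which is noise level, and the close-up pictures showed no jaw touching the card. I saw nothing knocked, but I did not measure the low card, mug, tumbler and bowl again.
- **Readings that disagreed:** The finger gap read about 24.4 mm where 26 mm was expected at the handle stop; the pictures showed the handles parallel and the jaws wide open. The top camera placed things about 6 mm differently along y than the wrist and scene cameras did. I therefore aligned the clip to the card with the wrist camera alone.
- **Drift:** The arm settled about 1.5 mm off the x I aimed for and 4–5 mm higher than planned, well inside the limits, so I left it.

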